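Close the parcel gauge on a carton

TASK

Stand the brick-shaped carton (not the flat one or the tall one) on the bed of the parcel gauge, its long side running along the gauge between the sliding jaw and the fence at its end. Then slide the jaw towards the fence, feeling for the stop, until the carton is snug between the two with no play, without crushing it, and leave it so.

Things in the scene. Friction and masses are not known exactly. Their poses are not given: they have to be found in the camera images.
- carton: Brick-shaped brown carton, loose on the counter: 60 (own x) x 90 (own y) x 60 mm high, 0.18 to 0.35 kg; tape strip along its top. Origin: centre of its underside, z up. Grip it across its 60 mm width. Over 80 N from the gauge crushes it. Not wanted: a flat brown carton (80 x 120 x 28 mm) and a tall one (50 x 50 x 95 mm).
- gauge: Parcel gauge, fixed, place and yaw vary: aluminium bed 8 mm thick, 140 mm wide (own x -70 to 70), along own y from -162 to 158 mm, open at the sides. At its +y end the fence, 120 mm wide, top 60 mm above the counter; its grey face, at own y = 130 mm, is a sprung plate that gives 2.5 N per mm for 8 mm, then is hard. Origin: at counter height, mid-width; z up.
- jaw (a joint): Jaw travel in m (0 to 0.04 at the start, 0.2 at most), growing towards the fence (gauge +y). Grey plate 110 mm wide, 12 thick, top 75 mm above the counter; face at gauge y = -100 mm + travel: gap to the fence's face at rest 230 mm - travel. Stays where left; takes 3 N to slide, up to 9 N pushing the carton too; more once the carton meets the fence.
- jaw_tab (a point): Mid-point of the jaw's black grip tab, 100 mm above the counter, 10 mm behind the jaw's face. The tab is an upright block on the jaw plate, 40 mm wide (across the gauge), 16 mm thick (along gauge y), from 75 to 121 mm above the counter, free all round: pinch it from above across its thickness. Moves with the jaw; axes as the gauge's.
Things that resemble listed ones, but are neither listed nor needed, are in the scene too. What is shaped like the carton but green, pink or purple is not meant.

How it is judged:
By the outcome, as a careful person would: the job done as asked, in the order asked, and still so for the second after the job is handed in, with the robot touching nothing.
It also fails if it takes over 58 s, if anything falls off the work surface, if the arm or the gripper's body presses on something with over 40 N, if the wrist force passes 120 N, or if a joint passes its speed limit or range.

ROBOT

A 6-joint arm with a two-finger parallel gripper is mounted at the origin on the work surface. World frame = base frame: x ahead of the robot, y to its left, z up, the work surface at z = 0. Lengths are in m, angles in rad, forces in N, time in s.
With the tool pointing down it reaches from about 0.35 to 0.85 m from the base axis. Payload 8.1 kg.
Tool frame: the origin (TCP) lies on the centre line of the jaws, within the pads' length; the fingertips stand 14 mm ahead of it and the grasp point (between the pads) lies 5 mm behind it (env.tcp_to_tips is the distance from the TCP to the fingertips, in m); z points along the fingers, y is the line along which they close (so a half turn about z gives the same grasp; the last joint's range is limited). The gripper opens to 93 mm and grips with 3 to 60 N. Pads are 15 mm wide; open, the fingers measure 128 mm over their backs; the gripper's body (75 mm by 188 mm) begins 65 mm behind the grasp point.
Start: joints at [1.025, 0.13, 1.488, -0, 1.523, -0.085], TCP at [0.267, 0.537, 0.233] pointing down, gripper open.
Joint ranges: [-2.96, 2.96], [-0.89, 2.26], [0.02, 2.5], [-1.34, 4.48], [0, 2.73], [-2.66, 2.66]. Speed limits (rad/s): [2.39, 2.39, 2.79, 3.14, 3.14, 3.14].

INTERFACE

Orientations are given as [roll, pitch, yaw] about the fixed x, y, z axes, in that order (R = Rz(yaw) Ry(pitch) Rx(roll)).
In Python, from plant import env, imaging gives the robot as it stands.
- The arm moves only by the shell command python3 -m inch 'ROWS' [OPENING]. ROWS is JSON, a list of rows, each a list of 6 numbers: the shift along the tool's x, y, z in m, then the turn, a rotation vector about the tool's x, y, z in degrees. A call has 1 to 8 rows; each row is the pose to reach, as a shift and turn from the pose commanded when the call began, along the tool's axes at that moment; what a row does not reach only later rows make up. A row lasts 1/12 s, in which the tool goes at most 41.7 mm and 7.16 degrees, less where a joint would pass 70% of its speed; a pose out of reach is approached as far as the arm can. A call with a gripper value outside its range is refused whole. OPENING is the finger opening in m, from 0 to 0.093, set as the call begins (- or left out, the last holds). The fingers move at their own pace and stop on an object; the grip force is fixed at half the most. Time passes only in rows, so rows that repeat a pose let the fingers close. It gives the time, the measured TCP pose, the force, the opening and the grip force at its end, in the units of the state.
- env.get_obs(): the state, without advancing time (a new reading comes with each control period).
- imaging.read_camera(name): name is "side" or "top" or "wrist"; returns a dict with "img" (420x560x3 uint8, red, green, blue), "K" (3x3 intrinsics, pixels), "pose" (4x4, takes a point from camera to world coordinates). Camera axes: x right, y down, z forward; pixel columns grow to the right and rows downward; lengths in m; the calibration is good to about 2 mm. A picture is of the moment at which its call begins. There is no depth.
- env.hand_in(): hands the job in; it is judged then, once.
The state is a dict: "clock": time; "q": joint angles; "qvel": joint speeds; "joint_efforts": joint torques, N m; "ee_pos": TCP position; "eef_rot": TCP orientation; "ft_force": force on the tool from outside, world axes, zero at the start; "moment": the same for the moment, N m; "finger_gap": finger opening in m; "grip_force": force on a finger pad.
Only numpy, scipy, OpenCV 4.12 (cv2) and the standard library are available. Lean on these libraries where they do the work, as an engineer would, in place of code of your own. Each camera call takes 0.05 s, during which the arm holds its last target. There are 200 camera calls.

## Working session

There is one attempt and no reset: what is moved stays moved. The work goes in short steps, Python scripts to look and compute and a shell command to move; the robot and the scene stay as the last step left them, time stands still between calls to the robot, and variables do not carry over. Pictures are saved under pics/ and viewed, at most 10 in all, crops included, and the job is handed in when it is done.

```bash
ls; mkdir -p pics; python3 - <<'E'
from plant import env, imaging
import cv2,numpy as np
for n in ("top","side"):
    d=imaging.read_camera(n); cv2.imwrite(f"pics/{n}0.png",d["img"][:,:,::-1]); print(n,d["K"].round(1).tolist(),d["pose"].round(3).tolist())
    np.savez(f"pics/{n}0.npz",**d)
o=env.get_obs();print({k:np.round(v,3).tolist() for k,v in o.items()})
E
```

```text
pics
top [[479.8, 0.0, 277.2], [0.0, 479.8, 209.0], [0.0, 0.0, 1.0]] [[-0.028, -0.998, 0.059, 0.343], [-0.999, 0.029, 0.014, 0.021], [-0.015, -0.058, -0.998, 1.157], [0.0, 0.0, 0.0, 1.0]]
side [[397.7, 0.0, 285.2], [0.0, 397.7, 206.3], [0.0, 0.0, 1.0]] [[0.996, -0.064, 0.056, 0.348], [-0.083, -0.627, 0.774, -0.723], [-0.014, -0.776, -0.63, 0.671], [0.0, 0.0, 0.0, 1.0]]
{'clock': 0.1, 'q': [1.025, 0.131, 1.489, -0.0, 1.523, -0.085], 'qvel': [0.001, -0.004, -0.002, -0.001, 0.0, -0.001], 'joint_efforts': [0.0, -56.134, -49.31, 0.077, 0.029, 0.0], 'ee_pos': [0.267, 0.537, 0.232], 'eef_rot': [-3.14, -0.0, 2.681], 'ft_force': [-0.669, -0.305, 0.569], 'moment': [-0.0, 0.021, -0.006], 'grip_force': 0.0, 'finger_gap': 0.093}
```

View pics/top0.png

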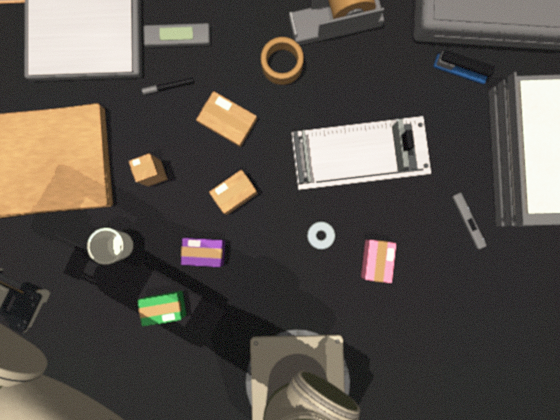

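View pics/side0.png

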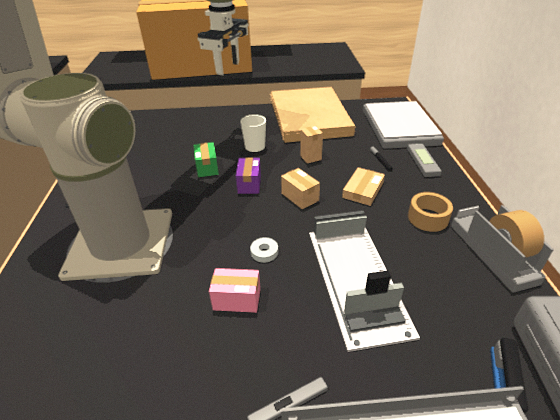

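The top view shows three brown boxes. The one at (227,118) is flat (side view 363,186) and the one at (148,170) is tall (side 312,144). The one at (233,192) is brick-shaped (side 300,188), so that is my choice. The look-alikes are purple (202,252), green (160,309) and pink (380,262). The gauge fence is at about (301,158), at the world +y end, and the jaw with its black tab is at (405,145).

```bash
cat > h.py <<'E'
import cv2,numpy as np
def ray(d,uv,z):
    K,T=d["K"],d["pose"]; uv=np.atleast_2d(uv).astype(float)
    r=(np.linalg.inv(K)@np.c_[uv,np.ones(len(uv))].T).T@T[:3,:3].T
    return T[:3,3]+r*((z-T[2,3])/r[:,2])[:,None]
def proj(d,p):
    T=np.linalg.inv(d["pose"]); c=np.atleast_2d(p)@T[:3,:3].T+T[:3,3]; u=c@d["K"].T; return u[:,:2]/u[:,2:]
def blobs(m,amin=50):
    cs,_=cv2.findContours(m.astype(np.uint8),cv2.RETR_EXTERNAL,cv2.CHAIN_APPROX_NONE)
    return [c for c in cs if cv2.contourArea(c)>amin]
E
python3 - <<'E'
from h import *
d=dict(np.load("pics/top0.npz")); im=d["img"]; hsv=cv2.cvtColor(im,cv2.COLOR_RGB2HSV)
print("px",hsv[192,225],hsv[205,245],hsv[202,222],hsv[183,221])
m=np.zeros(im.shape[:2],bool); m[165:220,200:265]=True
for vmin in (60,150):
  for c in blobs(m&(hsv[...,2]>vmin),100):
    p=ray(d,c[:,0],0.06)[:,:2]; r=cv2.minAreaRect((p*1000).astype(np.float32)); print(vmin,r)
m[:]=False; m[110:195,285:440]=True
for c in blobs(m&(hsv[...,2]>90),1500):
    p=ray(d,c[:,0],0.008)[:,:2]; r=cv2.minAreaRect((p*1000).astype(np.float32)); print("bed",r,cv2.boxPoints(r).round(0).tolist())
m[:]=False; m[125:160,396:422]=True
a=cv2.resize(im[160:225,195:270],None,fx=5,fy=5,interpolation=2);b=cv2.resize(im[110:195,285:440],None,fx=5,fy=5,interpolation=2)[:,:]
cv2.imwrite("pics/crop1.png",cv2.cvtColor(np.vstack([np.pad(a,((0,0),(0,400),(0,0))),b])[:,:775][:,:,::-1].copy(),cv2.COLOR_BGR2BGR555) if 0 else cv2.resize(np.vstack([np.pad(a,((0,0),(0,400),(0,0))),b]),None,fx=.8,fy=.8)[:,:,::-1])
E
```

```text
px [ 17 118 235] [40 23 33] [ 18 112 237] [ 16 111 163]
60 ((449.7156677246094, 137.34490966796875), (69.70091247558594, 96.70807647705078), 33.052391052246094)
150 ((451.4815979003906, 138.1388397216797), (61.726619720458984, 91.84407806396484), 33.368961334228516)
bed ((541.4612426757812, -167.802734375), (145.5009765625, 324.6171875), 5.157567024230957) [[454.0, -13.0], [484.0, -336.0], [629.0, -323.0], [599.0, 0.0]]
```

View pics/crop1.png

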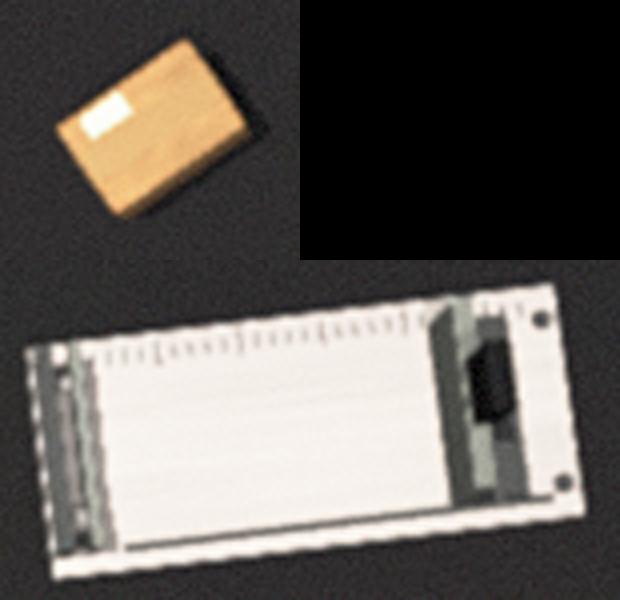

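The crop confirms it: the box's top fits 62 x 92 mm, which matches the carton, at (0.4515, 0.138) with its width axis at 33.4°. The gauge yaw is about 5.2° and its origin about (0.541, -0.166). Next I move above the carton.

```bash
cat > rel.py <<'E'
import sys,numpy as np
from plant import env
from scipy.spatial.transform import Rotation as R
x,y,z,yaw=map(float,sys.argv[1:5]); o=env.get_obs()
A=R.from_euler('xyz',o["eef_rot"]); B=R.from_euler('xyz',[np.pi,0,np.radians(yaw)])
print((A.inv().apply(np.array([x,y,z])-o["ee_pos"])).round(4),np.degrees((A.inv()*B).as_rotvec()).round(2),"t",o["clock"])
E
python3 rel.py 0.4515 0.138 0.19 123.4
```

```text
[-0.3431 -0.2751  0.0421] [-9.00e-02  2.00e-02  3.02e+01] t 0.1
```

```bash
python3 -m inch '[[-0.343,-0.275,0.042,0,0,30.2],[-0.343,-0.275,0.042,0,0,30.2],[-0.343,-0.275,0.042,0,0,30.2],[-0.343,-0.275,0.042,0,0,30.2],[-0.343,-0.275,0.042,0,0,30.2],[-0.343,-0.275,0.042,0,0,30.2],[-0.343,-0.275,0.042,0,0,30.2],[-0.343,-0.275,0.042,0,0,30.2]]' 0.093; python3 rel.py 0.4515 0.138 0.19 123.4
```

```text
clock: 0.77
ee_pos: [0.4065, 0.2345, 0.2005]
eef_rot: [-3.141, 0.0, 2.154]
ft_force: [0.4, -0.6, 0.5]
finger_gap: 0.0932
grip_force: 0.0
[-0.1053 -0.0156  0.0105] [-0.01  0.    0.02] t 0.7667
```

```bash
python3 -m inch '[[-0.105,-0.016,0.01,0,0,0],[-0.105,-0.016,0.01,0,0,0],[-0.105,-0.016,0.01,0,0,0],[-0.105,-0.016,0.01,0,0,0]]'; python3 - <<'E'
from plant import env, imaging
from h import *
d=imaging.read_camera("wrist"); np.savez("pics/w1.npz",**d); print(d["pose"].round(3).tolist())
im=d["img"].copy()
hsv=cv2.cvtColor(im,cv2.COLOR_RGB2HSV)
for c in blobs((hsv[...,2]>120)&(hsv[...,0]<28)&(hsv[...,1]>60),1500):
    p=ray(d,c[:,0],0.06)[:,:2]; print(cv2.minAreaRect((p*1000).astype(np.float32)),cv2.boundingRect(c))
cv2.imwrite("pics/w1.png",im[:,:,::-1])
E
python3 rel.py 0.4515 0.138 0.035 123.4
```

```text
clock: 1.1
ee_pos: [0.4517, 0.1358, 0.19]
eef_rot: [-3.14, 0.001, 2.149]
ft_force: [0.5, 0.4, 0.2]
finger_gap: 0.0931
grip_force: 0.0
[[0.837, 0.529, 0.137, 0.413], [0.547, -0.81, -0.214, 0.194], [-0.002, 0.254, -0.967, 0.341], [0.0, 0.0, 0.0, 1.0]]
((650.483642578125, 49.947509765625), (308.2127380371094, 34.84801483154297), 33.823307037353516) (253, 372, 307, 31)
((603.447509765625, 177.015380859375), (78.95616149902344, 64.68608093261719), 58.70701217651367) (400, 221, 105, 78)
((450.6251525878906, 138.45101928710938), (60.790260314941406, 94.29194641113281), 33.15821075439453) (252, 153, 73, 108)
((509.3083190917969, 329.5709228515625), (100.97669219970703, 61.057525634765625), 33.117366790771484) (421, 0, 139, 89)
((313.14349365234375, 207.07508850097656), (82.59388732910156, 22.330890655517578), 85.13227081298828) (145, 0, 85, 94)
[-0.0002  0.0007  0.1553] [-0.07 -0.02 -0.24] t 1.15
```

View pics/w1.png

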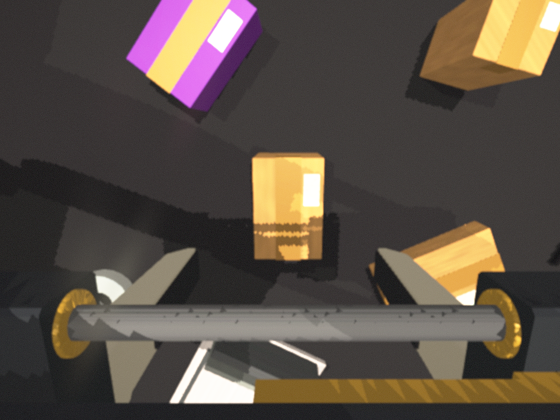

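The wrist view shows the brick carton at (288,205), centred between the open fingers and aligned with them; the fit gives 61 x 94 mm. I descend and grip.

```bash
python3 -m inch '[[0,0,0.04,0,0,0],[0,0,0.08,0,0,0],[0,0,0.11,0,0,0],[0,0,0.135,0,0,0],[0,0,0.15,0,0,0],[0,0,0.155,0,0,0],[0,0,0.155,0,0,0],[0,0,0.155,0,0,0]]'; python3 -m inch '[[0,0,0,0,0,0],[0,0,0,0,0,0],[0,0,0,0,0,0],[0,0,0,0,0,0],[0,0,0,0,0,0],[0,0,0,0,0,0]]' 0.05
```

```text
clock: 1.82
ee_pos: [0.451, 0.1407, 0.0366]
eef_rot: [3.141, -0.0, 2.155]
ft_force: [-0.9, 0.9, -0.7]
finger_gap: 0.0927
grip_force: 0.0
clock: 2.32
ee_pos: [0.451, 0.1399, 0.0363]
eef_rot: [3.141, 0.0, 2.154]
ft_force: [-0.6, -0.3, 2.1]
finger_gap: 0.0602
grip_force: 30.0
```

```bash
python3 -m inch '[[0,0,-0.02,0,0,0],[0,0,-0.05,0,0,0],[0,0,-0.085,0,0,0],[0,0,-0.12,0,0,0],[0,0,-0.14,0,0,0],[0,0,-0.14,0,0,0]]'; python3 rel.py 0.5345 -0.091 0.176 95.2
```

```text
clock: 2.82
ee_pos: [0.4537, 0.1405, 0.1812]
eef_rot: [3.134, 0.003, 2.154]
ft_force: [1.4, 0.6, -2.7]
finger_gap: 0.06
grip_force: 30.0
[-0.2377 -0.06    0.0055] [ 0.48  0.07 28.19] t 2.8167
```

```bash
python3 -m inch '[[-0.03,-0.007,0,0,0,5],[-0.07,-0.017,0,0,0,10],[-0.11,-0.027,0,0,0,16],[-0.15,-0.037,0,0,0,22],[-0.19,-0.047,0,0,0,28.2],[-0.22,-0.056,0,0,0,28.2],[-0.237,-0.06,0,0,0,28.2],[-0.237,-0.06,0,0,0,28.2]]';python3 -m inch '[[0,0,0,0,0,0],[0,0,0,0,0,0],[0,0,0,0,0,0]]'; python3 - <<'E'
from plant import env, imaging
from h import *
for n in ("wrist","top"):
    d=imaging.read_camera(n); np.savez(f"pics/{n}2.npz",**d); cv2.imwrite(f"pics/{n}2.png",d["img"][:,:,::-1])
E
python3 rel.py 0.5345 -0.091 0.10 95.2
```

```text
clock: 3.48
ee_pos: [0.5306, -0.0945, 0.1732]
eef_rot: [-3.139, 0.0, 1.658]
ft_force: [0.6, 0.4, -3.2]
finger_gap: 0.0601
grip_force: 30.0
clock: 3.73
ee_pos: [0.5304, -0.0897, 0.1748]
eef_rot: [-3.14, -0.001, 1.663]
ft_force: [0.1, 1.3, -3.5]
finger_gap: 0.0598
grip_force: 30.0
[-0.0016  0.0036  0.0755] [-0.03 -0.02  0.09] t 3.8333
```

View pics/wrist2.png

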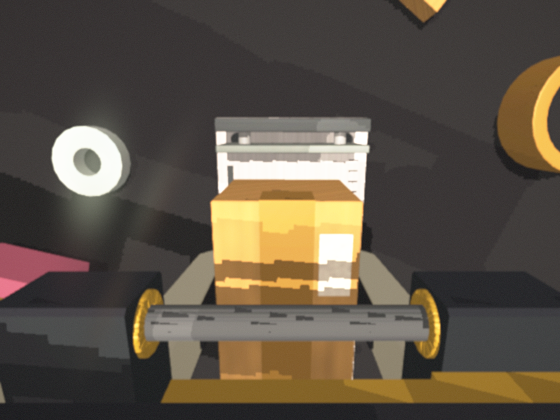

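The wrist view shows the carton held square. The fence plate is ahead, from (218,150) to (367,150), with the fence body at row 125. I refine the gauge pose from these edges.

```bash
python3 - <<'E'
from h import *
d=dict(np.load("pics/wrist2.npz"))
g=np.array([.5413,-.1658]); a=np.radians(5.2); X=np.array([np.cos(a),np.sin(a)]);Y=np.array([-X[1],X[0]])
def own(uv,z): p=ray(d,uv,z)[:,:2]-g; return np.c_[p@X,p@Y].round(4).tolist()
print("plate front top",own([[218,152],[367,152]],.06),"fence back top",own([[216,119],[369,119]],.06))
print("carton back top edge",own([[233,181],[347,181]],.139-.036+.036), )
print("tcp own", [float(x) for x in ((np.array([.5304,-.0897])-g)@X,(np.array([.5304,-.0897])-g)@Y)])
im=d["img"].astype(int).sum(2)
print(im[110:185,293].tolist()); print(im[150,205:235].tolist(),im[150,350:385].tolist())
E
```

```text
plate front top [[-0.0579, 0.1284], [0.058, 0.1286]] fence back top [[-0.0582, 0.1531], [0.058, 0.1532]]
carton back top edge [[-0.0344, 0.1177], [0.0293, 0.1178]]
tcp own [-0.003958000591863028, 0.07677469785883115]
[169, 165, 162, 160, 171, 165, 206, 318, 378, 371, 386, 385, 379, 371, 366, 366, 368, 366, 370, 357, 337, 333, 401, 466, 475, 479, 475, 480, 478, 476, 474, 471, 415, 341, 355, 471, 594, 630, 624, 614, 606, 572, 491, 437, 464, 471, 474, 474, 477, 469, 465, 534, 712, 759, 760, 758, 758, 757, 757, 757, 757, 757, 757, 757, 757, 757, 757, 759, 750, 656, 452, 370, 369, 376, 372]
[166, 171, 168, 167, 171, 170, 170, 165, 170, 180, 288, 453, 564, 582, 575, 576, 574, 576, 582, 576, 577, 579, 582, 578, 580, 583, 580, 585, 581, 582] [675, 678, 677, 677, 675, 675, 677, 679, 679, 677, 678, 679, 678, 677, 675, 678, 682, 677, 602, 368, 194, 169, 176, 187, 189, 192, 192, 191, 194, 190, 186, 192, 190, 186, 196]
```

```bash
python3 -m inch '[[0,0.0035,0.03,0,0,0],[0,0.0035,0.06,0,0,0],[0,0.0035,0.09,0,0,0],[0,0.0035,0.11,0,0,0],[0,0.0035,0.12,0,0,0],[0,0.0035,0.125,0,0,0],[0,0.0035,0.126,0,0,0],[0,0.0035,0.126,0,0,0]]';python3 -m inch '[[0,0,0.0005,0,0,0],[0,0,0.001,0,0,0],[0,0,0.0015,0,0,0],[0,0,0.002,0,0,0],[0,0,0.002,0,0,0]]'
```

```text
clock: 4.5
ee_pos: [0.5356, -0.0906, 0.0512]
eef_rot: [3.14, 0.001, 1.662]
ft_force: [-0.4, 0.3, -2.5]
finger_gap: 0.0599
grip_force: 30.0
clock: 4.92
ee_pos: [0.5348, -0.0907, 0.0482]
eef_rot: [3.141, 0.0, 1.661]
ft_force: [-1.0, 0.2, -3.4]
finger_gap: 0.06
grip_force: 30.0
```

```bash
python3 -m inch '[[0,0,0.001,0,0,0],[0,0,0.002,0,0,0],[0,0,0.003,0,0,0],[0,0,0.003,0,0,0],[0,0,0.003,0,0,0]]'
```

```text
clock: 5.33
ee_pos: [0.5345, -0.0906, 0.0447]
eef_rot: [-3.141, -0.0, 1.661]
ft_force: [0.3, -0.1, -3.6]
finger_gap: 0.0598
grip_force: 30.0
```

```bash
python3 -m inch '[[0,0,0.0005,0,0,0],[0,0,0.001,0,0,0],[0,0,0.0015,0,0,0],[0,0,0.0015,0,0,0]]';python3 -m inch '[[0,0,0.0005,0,0,0],[0,0,0.001,0,0,0],[0,0,0.001,0,0,0]]'
```

```text
clock: 5.67
ee_pos: [0.5348, -0.0907, 0.0443]
eef_rot: [-3.142, 0.0, 1.662]
ft_force: [-5.0, 1.3, 5.4]
finger_gap: 0.0598
grip_force: 30.0
clock: 5.92
ee_pos: [0.5348, -0.0907, 0.0443]
eef_rot: [-3.141, 0.0, 1.662]
ft_force: [-10.0, 3.2, 15.8]
finger_gap: 0.0599
grip_force: 30.0
```

Contact is made and the carton is seated. I open, rise, and look.

```bash
python3 -m inch '[[0,0,-0.0015,0,0,0],[0,0,-0.0015,0,0,0],[0,0,-0.0015,0,0,0],[0,0,-0.0015,0,0,0],[0,0,-0.0015,0,0,0]]' 0.093;python3 -m inch '[[0,0,-0.015,0,0,0],[0,0,-0.05,0,0,0],[0,0,-0.09,0,0,0],[0,0,-0.13,0,0,0],[0,0,-0.16,0,0,0],[0,0,-0.175,0,0,0],[0,0,-0.175,0,0,0]]'; python3 rel.py 0.56 -0.265 0.22 5.2
```

```text
clock: 6.33
ee_pos: [0.5347, -0.0906, 0.0438]
eef_rot: [3.142, -0.0, 1.661]
ft_force: [-0.1, -0.1, 0.2]
finger_gap: 0.0883
grip_force: 0.0
clock: 6.92
ee_pos: [0.5372, -0.0913, 0.2243]
eef_rot: [3.134, 0.003, 1.662]
ft_force: [0.8, 0.9, 0.2]
finger_gap: 0.0929
grip_force: 0.0
[-0.1751  0.0069  0.0048] [ 0.48 -0.22 90.  ] t 6.9167
```

```bash
python3 -m inch '[[-0.04,0.003,0,0,0,7],[-0.08,0.006,0,0,0,14],[-0.12,0.007,0,0,0,21],[-0.15,0.007,0,0,0,28],[-0.17,0.007,0,0,0,35],[-0.175,0.007,0,0,0,42],[-0.175,0.007,0,0,0,49],[-0.175,0.007,0,0,0,56]]'; python3 -m inch '[[0,0,0,0,0,7],[0,0,0,0,0,14],[0,0,0,0,0,21],[0,0,0,0,0,28],[0,0,0,0,0,34],[0,0,0,0,0,34],[0,0,0,0,0,34]]'; python3 - <<'E'
from plant import env, imaging
from h import *
for n in ("wrist","top"):
    d=imaging.read_camera(n); np.savez(f"pics/{n}3.npz",**d); cv2.imwrite(f"pics/{n}3.png",d["img"][:,:,::-1])
E
```

```text
clock: 7.58
ee_pos: [0.5566, -0.2648, 0.2164]
eef_rot: [-3.139, 0.001, 0.677]
ft_force: [0.1, 0.3, -1.0]
finger_gap: 0.0931
grip_force: 0.0
clock: 8.17
ee_pos: [0.557, -0.264, 0.2173]
eef_rot: [-3.14, 0.002, 0.094]
ft_force: [0.1, -0.7, 0.5]
finger_gap: 0.0931
grip_force: 0.0
```

View pics/wrist3.png

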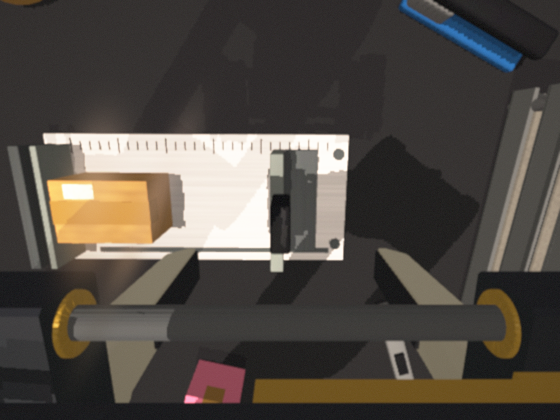

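The wrist view shows the carton standing on the bed at (110,210) near the fence. The jaw plate is at column ~271-290 with the black tab at about (281,223).

```bash
python3 - <<'E'
from h import *
g=np.array([.5413,-.1658]); a=np.radians(5.2); X=np.array([np.cos(a),np.sin(a)]);Y=np.array([-X[1],X[0]])
d=dict(np.load("pics/wrist3.npz"))
def own(uv,z): p=ray(d,uv,z)[:,:2]-g; return np.c_[p@X,p@Y].round(4).tolist()
im=d["img"].astype(int).sum(2)
print(im[165,260:325].tolist());print(im[210,260:300].tolist());print(im[225,260:300].tolist());print(im[245,260:300].tolist());print(im[185:265,276].tolist())
print("jaw face top",own([[271,160],[271,265]],.075))
print("tab top corners",own([[272,250],[290,250],[272,196],[290,196]],.121))
print("carton top corners (near face)",own([[52,176],[152,242],[60,241],[140,174]],.068))
print("cam z",d["pose"][:3,3])
E
python3 - <<'E'
import cv2,numpy as np
d=np.load("pics/wrist3.npz")["img"]
cv2.imwrite("pics/crop3.png",cv2.resize(d[130:280,30:360],None,fx=2.4,fy=2.4,interpolation=2)[:,:,::-1])
E
```

```text
[715, 712, 715, 714, 714, 717, 718, 718, 716, 677, 557, 535, 537, 542, 537, 537, 535, 532, 535, 524, 527, 526, 474, 319, 181, 158, 158, 156, 158, 154, 155, 176, 213, 212, 218, 276, 349, 376, 370, 373, 364, 363, 363, 358, 358, 356, 356, 357, 360, 361, 353, 353, 356, 353, 356, 350, 351, 456, 693, 758, 760, 757, 757, 757, 757]
[754, 754, 754, 753, 753, 754, 756, 732, 597, 444, 227, 67, 54, 60, 70, 74, 52, 66, 56, 74, 99, 164, 189, 181, 172, 147, 129, 116, 107, 91, 141, 208, 222, 228, 226, 231, 223, 226, 226, 228]
[752, 752, 753, 752, 753, 752, 730, 601, 514, 438, 241, 82, 84, 108, 126, 115, 114, 116, 123, 120, 125, 153, 181, 185, 181, 162, 145, 132, 115, 108, 161, 214, 225, 229, 230, 226, 230, 230, 229, 231]
[751, 751, 751, 751, 751, 751, 751, 753, 755, 720, 427, 137, 104, 122, 120, 125, 131, 128, 118, 120, 119, 133, 141, 162, 170, 152, 120, 109, 101, 103, 157, 218, 218, 224, 238, 288, 338, 317, 294, 242]
[267, 258, 261, 259, 265, 263, 259, 257, 218, 146, 61, 49, 64, 58, 39, 70, 43, 56, 54, 49, 50, 55, 63, 63, 63, 52, 66, 65, 60, 62, 66, 88, 111, 109, 117, 121, 111, 121, 117, 113, 114, 120, 118, 118, 129, 125, 117, 120, 129, 115, 126, 114, 118, 129, 123, 120, 129, 124, 123, 121, 131, 123, 128, 125, 122, 121, 115, 145, 294, 474, 576, 594, 589, 593, 589, 585, 587, 587, 586, 586]
jaw face top [[0.0491, -0.0861], [-0.0484, -0.0853]]
tab top corners [[-0.0163, -0.0884], [-0.0162, -0.1024], [0.0266, -0.0887], [0.0267, -0.1021]]
carton top corners (near face) [[0.0335, 0.1104], [-0.0285, 0.027], [-0.0278, 0.1135], [0.0356, 0.0314]]
cam z [ 0.62598756 -0.25778933  0.36808631]
```

View pics/crop3.png

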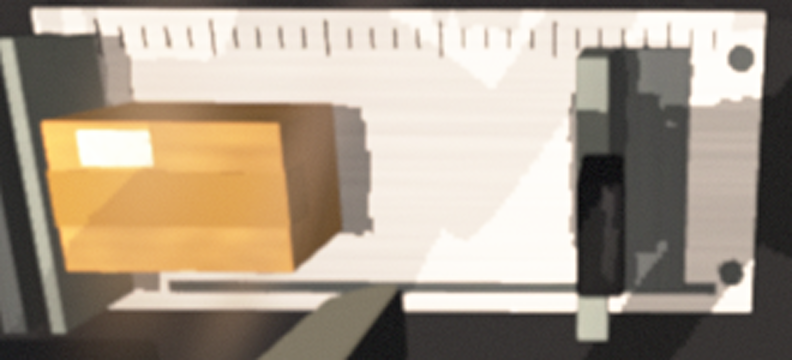

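```bash
python3 rel.py 0.552 -0.2612 0.1 5.2
```

```text
[-0.0048 -0.0033  0.118 ] [-0.04  0.06  0.2 ] t 8.2667
```

```bash
python3 -m inch '[[-0.005,-0.003,0.02,0,0,0],[-0.005,-0.003,0.05,0,0,0],[-0.005,-0.003,0.08,0,0,0],[-0.005,-0.003,0.1,0,0,0],[-0.005,-0.003,0.112,0,0,0],[-0.005,-0.003,0.115,0,0,0],[-0.005,-0.003,0.115,0,0,0],[-0.005,-0.003,0.115,0,0,0]]' 0.093; python3 -m inch '[[0,0,0,0,0,0],[0,0,0,0,0,0],[0,0,0,0,0,0],[0,0,0,0,0,0],[0,0,0,0,0,0],[0,0,0,0,0,0],[0,0,0,0,0,0],[0,0,0,0,0,0]]' 0; python3 -m inch '[[0,0,0,0,0,0],[0,0,0,0,0,0],[0,0,0,0,0,0]]'
```

```text
clock: 8.93
ee_pos: [0.5531, -0.2622, 0.1054]
eef_rot: [3.14, -0.002, 0.091]
ft_force: [0.1, 0.1, 0.6]
finger_gap: 0.0929
grip_force: 0.0
clock: 9.6
ee_pos: [0.5522, -0.2617, 0.1039]
eef_rot: [-3.142, 0.0, 0.091]
ft_force: [0.3, 0.0, 0.3]
finger_gap: 0.0442
grip_force: 0.0
clock: 9.85
ee_pos: [0.5522, -0.2618, 0.1039]
eef_rot: [3.142, 0.0, 0.091]
ft_force: [0.5, -0.2, -0.3]
finger_gap: 0.0242
grip_force: 0.0
```

```bash
python3 -m inch '[[0,0,0,0,0,0],[0,0,0,0,0,0],[0,0,0,0,0,0],[0,0,0,0,0,0]]'
```

```text
clock: 10.18
ee_pos: [0.5522, -0.2615, 0.1039]
eef_rot: [-3.141, 0.0, 0.091]
ft_force: [-0.9, 1.8, 1.4]
finger_gap: 0.0159
grip_force: 30.0
```

```bash
python3 -m inch '[[0,-0.007,0,0,0,0],[0,-0.02,0,0,0,0],[0,-0.035,0,0,0,0],[0,-0.05,0,0,0,0],[0,-0.065,0,0,0,0],[0,-0.08,0,0,0,0],[0,-0.09,0,0,0,0],[0,-0.095,0,0,0,0]]'; python3 -m inch '[[0,-0.003,0,0,0,0],[0,-0.006,0,0,0,0],[0,-0.009,0,0,0,0],[0,-0.012,0,0,0,0],[0,-0.015,0,0,0,0],[0,-0.015,0,0,0,0]]'
```

```text
clock: 10.85
ee_pos: [0.5435, -0.165, 0.1039]
eef_rot: [-3.141, 0.0, 0.092]
ft_force: [2.2, -2.0, -3.5]
finger_gap: 0.0158
grip_force: 30.0
clock: 11.35
ee_pos: [0.5423, -0.1518, 0.1039]
eef_rot: [-3.141, 0.0, 0.091]
ft_force: [2.7, 0.1, -2.9]
finger_gap: 0.0158
grip_force: 30.0
```

```bash
python3 -m inch '[[0,-0.0015,0,0,0,0],[0,-0.003,0,0,0,0],[0,-0.0045,0,0,0,0],[0,-0.006,0,0,0,0],[0,-0.0075,0,0,0,0],[0,-0.009,0,0,0,0]]'; python3 -m inch '[[0,-0.001,0,0,0,0],[0,-0.002,0,0,0,0],[0,-0.003,0,0,0,0],[0,-0.004,0,0,0,0]]';  python3 -m inch '[[0,-0.0005,0,0,0,0],[0,-0.001,0,0,0,0],[0,-0.0015,0,0,0,0]]'
```

```text
clock: 11.85
ee_pos: [0.5415, -0.1437, 0.1039]
eef_rot: [3.141, -0.0, 0.09]
ft_force: [4.1, -4.1, -5.9]
finger_gap: 0.0157
grip_force: 30.0
clock: 12.18
ee_pos: [0.5412, -0.1397, 0.1039]
eef_rot: [3.141, -0.0, 0.09]
ft_force: [5.6, -4.8, -6.7]
finger_gap: 0.0158
grip_force: 30.0
clock: 12.43
ee_pos: [0.5411, -0.1383, 0.1039]
eef_rot: [3.141, -0.0, 0.09]
ft_force: [5.1, -5.1, -6.2]
finger_gap: 0.0154
grip_force: 30.0
```

```bash
for i in 1; do :; done; python3 -m inch '[[0,-0.0005,0,0,0,0],[0,-0.001,0,0,0,0],[0,-0.0015,0,0,0,0],[0,-0.0015,0,0,0,0]]';  python3 -m inch '[[0,-0.0005,0,0,0,0],[0,-0.001,0,0,0,0],[0,-0.0015,0,0,0,0],[0,-0.0015,0,0,0,0]]'; python3 -m inch '[[0,-0.0005,0,0,0,0],[0,-0.001,0,0,0,0],[0,-0.0015,0,0,0,0],[0,-0.0015,0,0,0,0]]'
```

```text
clock: 12.77
ee_pos: [0.5409, -0.1369, 0.1039]
eef_rot: [3.141, -0.0, 0.09]
ft_force: [4.7, -4.6, -5.8]
finger_gap: 0.0158
grip_force: 30.0
clock: 13.1
ee_pos: [0.5409, -0.136, 0.1039]
eef_rot: [3.14, -0.0, 0.09]
ft_force: [5.2, -7.9, -7.5]
finger_gap: 0.0158
grip_force: 30.0
clock: 13.43
ee_pos: [0.5408, -0.1351, 0.1039]
eef_rot: [3.139, -0.001, 0.09]
ft_force: [6.5, -10.7, -8.4]
finger_gap: 0.0162
grip_force: 30.0
```

```bash
python3 -m inch '[[0,-0.0005,0,0,0,0],[0,-0.001,0,0,0,0],[0,-0.0015,0,0,0,0],[0,-0.0015,0,0,0,0]]';  python3 -m inch '[[0,-0.0005,0,0,0,0],[0,-0.001,0,0,0,0],[0,-0.0015,0,0,0,0],[0,-0.0015,0,0,0,0]]'; python3 -m inch '[[0,-0.0005,0,0,0,0],[0,-0.001,0,0,0,0],[0,-0.001,0,0,0,0],[0,-0.001,0,0,0,0]]'
```

```text
clock: 13.77
ee_pos: [0.5407, -0.1342, 0.1039]
eef_rot: [3.138, -0.001, 0.09]
ft_force: [6.4, -14.2, -9.6]
finger_gap: 0.0162
grip_force: 30.0
clock: 14.1
ee_pos: [0.5406, -0.1333, 0.104]
eef_rot: [3.137, -0.001, 0.089]
ft_force: [7.0, -17.2, -9.9]
finger_gap: 0.0159
grip_force: 30.0
clock: 14.43
ee_pos: [0.5405, -0.1327, 0.1039]
eef_rot: [3.136, -0.001, 0.089]
ft_force: [6.3, -18.6, -11.5]
finger_gap: 0.0158
grip_force: 30.0
```

Firm contact: the force climbs about 3 N per mm and is now 18.6 N, so the sprung plate is compressed about 4 mm. I release and retreat upwards.

```bash
python3 -m inch '[[0,0,0,0,0,0],[0,0,0,0,0,0],[0,0,0,0,0,0],[0,0,0,0,0,0],[0,0,0,0,0,0],[0,0,0,0,0,0]]' 0.06; python3 -m inch '[[0,0,-0.01,0,0,0],[0,0,-0.03,0,0,0],[0,0,-0.06,0,0,0],[0,0,-0.09,0,0,0],[0,0,-0.11,0,0,0],[0,0,-0.11,0,0,0],[0,0,-0.11,0,0,0]]'; python3 - <<'E'
from plant import env, imaging
from h import *
d=imaging.read_camera("wrist"); np.savez("pics/wrist4.npz",**d); s=imaging.read_camera("side")
a=cv2.resize(d["img"][80:300,150:450],(790,579)) ; cv2.imwrite("pics/wrist4.png",a[:,:,::-1])
cv2.imwrite("pics/side4.png",cv2.resize(s["img"][150:360,270:450],(514,600),interpolation=2)[:,:,::-1])
E
```

```text
clock: 14.93
ee_pos: [0.5401, -0.129, 0.1041]
eef_rot: [-3.141, 0.0, 0.091]
ft_force: [1.4, 0.2, -0.1]
finger_gap: 0.0507
grip_force: 0.0
clock: 15.52
ee_pos: [0.5413, -0.1295, 0.2164]
eef_rot: [3.14, -0.004, 0.091]
ft_force: [-0.4, 0.7, -0.4]
finger_gap: 0.0602
grip_force: 0.0
```

View pics/wrist4.png

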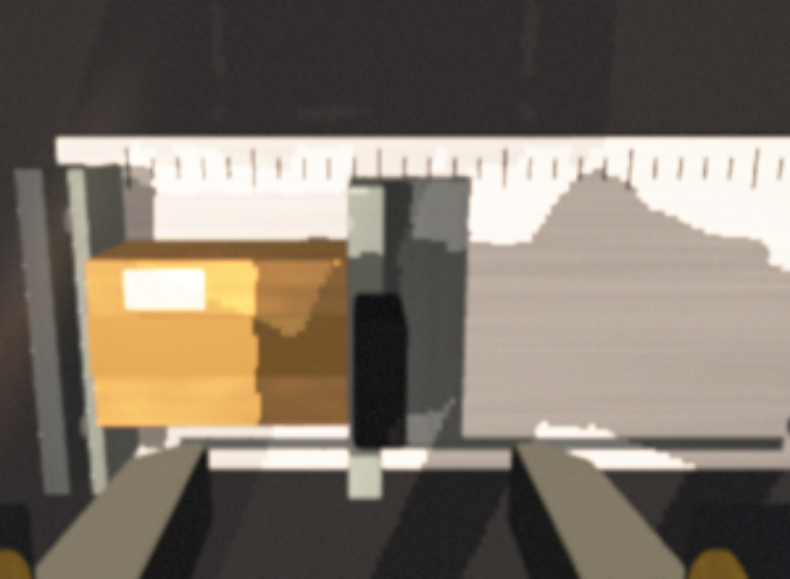

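View pics/side4.png

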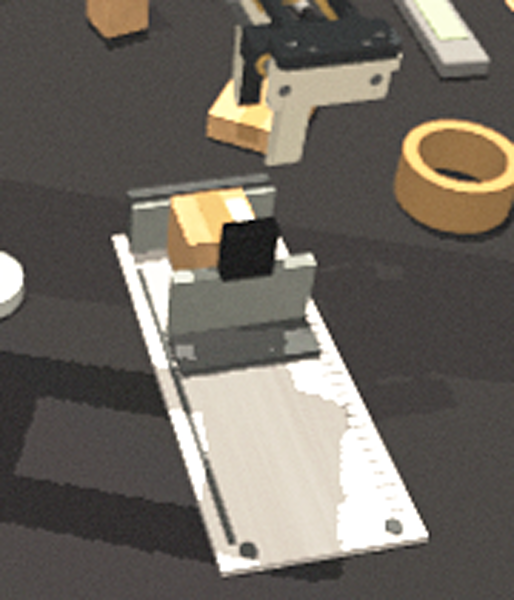

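Both views show the carton square between the plate (crop column ~90) and the jaw face (crop column ~348), with no gap visible at either end. A quick numeric check of the gap follows.

```bash
python3 - <<'E'
from h import *
g=np.array([.5413,-.1658]); a=np.radians(5.2); X=np.array([np.cos(a),np.sin(a)]);Y=np.array([-X[1],X[0]])
d=dict(np.load("pics/wrist4.npz")); im=d["img"].astype(int).sum(2)
f=lambda u,v:(150+u*300/790,80+v*220/579)
o=lambda uv,z:((ray(d,uv,z)[:,:2]-g)@Y).round(4)
print(o([f(348,220)],.075),o([f(348,490)],.075),"plate",o([f(92,210)],.06),o([f(105,480)],.06),"fence back",o([f(14,200)],.06), "carton far", o([f(88,265)],.068),o([f(98,425)],.068))
E
```

```text
[0.0391] [0.0394] plate [0.1272] [0.1298] fence back [0.1537] carton far [0.1276] [0.1284]
```

The jaw may have sprung back on the quick release. I take hold of it again, press, ease the force off gradually, and only then let go.

```bash
python3 rel.py 0.541 -0.136 0.104 5.2
```

```text
[0.0008 0.0071 0.1093] [-0.03  0.06  0.  ] t 15.6167
```

```bash
python3 -m inch '[[0,0.007,0.02,0,0,0],[0,0.007,0.05,0,0,0],[0,0.007,0.08,0,0,0],[0,0.007,0.1,0,0,0],[0,0.007,0.107,0,0,0],[0,0.007,0.109,0,0,0],[0,0.007,0.109,0,0,0],[0,0.007,0.109,0,0,0]]' 0.06; python3 -m inch '[[0,0,0,0,0,0],[0,0,0,0,0,0],[0,0,0,0,0,0],[0,0,0,0,0,0],[0,0,0,0,0,0],[0,0,0,0,0,0],[0,0,0,0,0,0],[0,0,0,0,0,0]]' 0; python3 -m inch '[[0,0,0,0,0,0],[0,0,0,0,0,0],[0,0,0,0,0,0]]'
```

```text
clock: 16.28
ee_pos: [0.5416, -0.1365, 0.1062]
eef_rot: [3.141, -0.001, 0.091]
ft_force: [-1.1, -0.9, -0.1]
finger_gap: 0.0598
grip_force: 0.0
clock: 16.95
ee_pos: [0.5408, -0.1362, 0.1049]
eef_rot: [-3.142, 0.0, 0.091]
ft_force: [-0.1, -0.1, 0.1]
finger_gap: 0.0155
grip_force: 30.0
clock: 17.2
ee_pos: [0.5408, -0.1362, 0.1049]
eef_rot: [-3.142, 0.0, 0.091]
ft_force: [-0.4, 1.4, 0.5]
finger_gap: 0.0158
grip_force: 30.0
```

```bash
python3 -m inch '[[0,-0.0005,0,0,0,0],[0,-0.001,0,0,0,0],[0,-0.001,0,0,0,0],[0,-0.001,0,0,0,0]]';  python3 -m inch '[[0,-0.0005,0,0,0,0],[0,-0.001,0,0,0,0],[0,-0.0015,0,0,0,0],[0,-0.002,0,0,0,0],[0,-0.002,0,0,0,0]]';  python3 -m inch '[[0,-0.0005,0,0,0,0],[0,-0.001,0,0,0,0],[0,-0.0015,0,0,0,0],[0,-0.002,0,0,0,0],[0,-0.002,0,0,0,0]]'
```

```text
clock: 17.53
ee_pos: [0.5408, -0.1362, 0.105]
eef_rot: [3.14, -0.0, 0.09]
ft_force: [0.7, -4.6, -1.1]
finger_gap: 0.016
grip_force: 30.0
clock: 17.95
ee_pos: [0.5407, -0.1353, 0.105]
eef_rot: [3.138, -0.0, 0.09]
ft_force: [1.7, -10.0, -3.7]
finger_gap: 0.016
grip_force: 30.0
clock: 18.37
ee_pos: [0.5406, -0.1341, 0.105]
eef_rot: [3.137, -0.001, 0.09]
ft_force: [3.3, -15.7, -4.4]
finger_gap: 0.0161
grip_force: 30.0
```

```bash
python3 -m inch '[[0,0.0005,0,0,0,0],[0,0.001,0,0,0,0],[0,0.0015,0,0,0,0],[0,0.002,0,0,0,0],[0,0.002,0,0,0,0]]';  python3 -m inch '[[0,0.0003,0,0,0,0],[0,0.0006,0,0,0,0],[0,0.001,0,0,0,0],[0,0.001,0,0,0,0],[0,0.001,0,0,0,0]]'
```

```text
clock: 18.78
ee_pos: [0.5406, -0.1342, 0.105]
eef_rot: [3.14, -0.0, 0.09]
ft_force: [0.5, -5.6, -1.7]
finger_gap: 0.0158
grip_force: 30.0
clock: 19.2
ee_pos: [0.5406, -0.1344, 0.105]
eef_rot: [3.141, -0.0, 0.091]
ft_force: [0.5, -4.2, -0.4]
finger_gap: 0.0157
grip_force: 30.0
```

```bash
python3 -m inch '[[0,0.0003,0,0,0,0],[0,0.0006,0,0,0,0],[0,0.001,0,0,0,0],[0,0.001,0,0,0,0],[0,0.001,0,0,0,0]]'; python3 -m inch '[[0,0.0002,0,0,0,0],[0,0.0004,0,0,0,0],[0,0.0004,0,0,0,0],[0,0.0004,0,0,0,0]]'
```

```text
clock: 19.62
ee_pos: [0.5407, -0.1351, 0.1049]
eef_rot: [-3.141, 0.0, 0.091]
ft_force: [-0.1, -1.6, 1.2]
finger_gap: 0.0159
grip_force: 30.0
clock: 19.95
ee_pos: [0.5408, -0.1354, 0.105]
eef_rot: [-3.141, 0.0, 0.091]
ft_force: [-0.4, 0.9, 1.3]
finger_gap: 0.0157
grip_force: 30.0
```

The hand force is now near zero with the plate still about 1.4 mm compressed. I release.

```bash
python3 -m inch '[[0,0,0,0,0,0],[0,0,0,0,0,0],[0,0,0,0,0,0],[0,0,0,0,0,0],[0,0,0,0,0,0],[0,0,0,0,0,0]]' 0.06; python3 -m inch '[[0,0,-0.01,0,0,0],[0,0,-0.03,0,0,0],[0,0,-0.06,0,0,0],[0,0,-0.09,0,0,0],[0,0,-0.112,0,0,0],[0,0,-0.112,0,0,0],[0,0,-0.112,0,0,0],[0,0,-0.112,0,0,0]]'; python3 - <<'E'
from plant import env, imaging
from h import *
d=imaging.read_camera("wrist"); np.savez("pics/wrist5.npz",**d)
a=dict(np.load("pics/wrist4.npz"))
cv2.imwrite("pics/wrist5.png",cv2.resize(d["img"][80:300,150:450],(790,579))[:,:,::-1])
E
```

```text
clock: 20.45
ee_pos: [0.5408, -0.1357, 0.1049]
eef_rot: [-3.142, 0.0, 0.091]
ft_force: [-0.1, -0.4, -1.4]
finger_gap: 0.0516
grip_force: 0.0
clock: 21.12
ee_pos: [0.5406, -0.1356, 0.2168]
eef_rot: [-3.141, 0.0, 0.091]
ft_force: [-0.7, 0.5, -0.5]
finger_gap: 0.0598
grip_force: 0.0
```

View pics/wrist5.png

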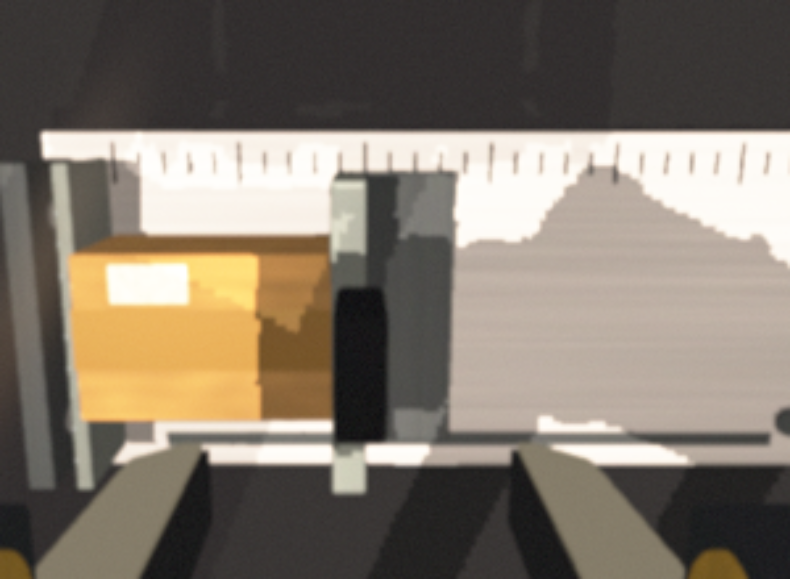

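The carton is snug: its far edge meets the plate at about (75,340), its near edge meets the jaw at (332,340), and the gripper is clear. I hand in.

```bash
python3 -c "
from plant import env
print(env.hand_in())"
```

```text
the job is handed in; nothing more can be done
None
```

The brick carton stands on the gauge bed, snug between the jaw and the lightly sprung fence plate; the jaw was pressed to about 19 N at most, the gripper let go, and the job is handed in at about 21 s with no verdict returned.

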